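# Vent the bell-jar coater and hold its guard gate wide

### The arm

A 7-joint arm with a two-finger parallel gripper is mounted at the origin on the work surface. World frame = base frame: x ahead of the robot, y to its left, z up, the work surface at z = 0. Lengths are in m, angles in rad, forces in N, time in s.
With the tool pointing down it reaches from about 0.425 to 0.925 m from the base axis. Payload 6.8 kg.
Tool frame: the origin (TCP) lies at the very end of the fingers, on their centre line; the grasp point (between the pads) lies r.grip_depth behind it (r.grip_depth is the distance from the TCP to the grasp point, in m); z points along the fingers, x is the direction in which the jaws open and shut, and the axes are right-handed (so a half turn about z gives the same grasp; the last joint's range is limited). The gripper opens to 85 mm and grips with 20 to 120 N. Pads are 22 mm wide; open, the fingers measure 114 mm over their backs; the gripper's body (76 mm by 85 mm) begins 54 mm behind the grasp point. The pads swing forward as they close: fully open they stand 13 mm farther back than shut.
Start: joints at [-0.108, 0.477, 0.022, 1.555, -0.011, 1.109, -0.083], TCP at [0.675, 0, 0.231] pointing down, gripper open.
Joint ranges: [-2.96, 2.96], [-0.34, 2.1], [-1.41, 1.46], [0.24, 2.44], [-1.37, 4.51], [0.17, 1.92], [-2.96, 2.96]. Speed limits (rad/s): [2.39, 2.39, 3.14, 3.14, 3.14, 3.14, 3.14].

### API

Orientations are given as a rotation vector (axis times angle).
In Python, from bench import readout, grab_frame, workorder, r gives the robot as it stands.
- The arm moves only by the shell command python3 -m handwheel 'ROWS' [FORCE]. ROWS is text: rows parted by semicolons, each of 7 numbers parted by spaces: the shift along the tool's x, y, z in mm, then the turn, a rotation vector about the tool's x, y, z in degrees, then the finger opening in mm, from 0 to 85.4. A call has 1 to 12 rows; each row is the pose to reach, as a shift and turn from the pose commanded when the call began, along the tool's axes at that moment; what a row does not reach only later rows make up. A row lasts 1/8 s, in which the tool goes at most 62.5 mm and 10.7 degrees, less where a joint would pass 70% of its speed; a pose out of reach is approached as far as the arm can. A call with a gripper value outside its range is refused whole. The fingers move at their own pace and stop on an object; FORCE is the grip in N (left out, the last holds). Time passes only in rows, so rows that repeat a pose let the fingers close. It gives the time, the measured TCP pose, the force and the opening at its end, in the units of the state.
- readout.get_obs(): the state, without advancing time (a new reading comes with each control period).
- grab_frame(name): name is "scene" or "side" or "wrist"; returns a dict with "pixels" (400x640x3 uint8, red, green, blue), "fx", "fy", "cx", "cy" (pixels), "rvec" (rotation vector, rad) and "tvec" (3), from world to camera coordinates, as OpenCV has them. Camera axes: x right, y down, z forward; pixel columns grow to the right and rows downward; lengths in m; the calibration is good to about 2 mm. A picture is of the moment at which its call begins. There is no depth.
- workorder.hand_in(): hands the job in, once; it reports no verdict.
The state is a dict: "clock": time; "joints": joint angles; "qvel": joint speeds; "tau": joint torques, N m; "tcp_pos": TCP position; "orientation": TCP orientation; "contact_force": force on the tool from outside, world axes, zero at the start; "moment": the same for the moment, N m; "grip_width": finger opening in m.
Only numpy, scipy, OpenCV 4.12 (cv2) and the standard library are available. Lean on these libraries where they do the work, as an engineer would, in place of code of your own. Each camera call takes 0.05 s, during which the arm holds its last target.

### The job

Open up the bench bell-jar coater so that a colleague can lift the glass jar out: turn the blue vent knob anticlockwise until it clicks past its detent, then squeeze the red catch on top of the guard, its sloping tab and upright lug together between the fingers, so that the gate springs ajar, and after it the yellow safety catch in the same way, so that the gate comes free. Then take the gate by its black post, swing it past the detent in its hinge and open it wide, at least 70 degrees, and finish while still holding it there by the post, because its closing spring pulls it back; leave the loose things round about where they stand.

Things in the scene. Friction and masses are not known exactly. Their poses are not given: they have to be found in the camera images.
- coater: bench coater, fixed: white cabinet, on it a guard of clear panels round a glass bell jar. Origin on the bench below the middle of the closed gate; x points from the gate into the guard (away from the robot at yaw 0), y left, z up; all mm below are in this frame. Cabinet x -190 to 270, y -220 to 150, its flat top (deck) at z 65; guard x 10 to 250, y -115 to 115, top at z 240
- header (a point): middle of the top of the guard's flat front bar, which carries both catches: x 10 to 74, y -115 to 135, top at z 240 mm. The closed gate lies just in front of it, in the plane x = 0 from y -87.5 (post) to 87.5 (hinge). Elsewhere only a gauge head on the deck at (220, -175) mm, 165 mm high, and the detent block at the header's left end, 12 mm high, stand up
- vent (a joint): turn of the blue vent knob in rad, anticlockwise seen from above; it sits on the deck at the front right, (-140, -160) mm. At 0 its bar grip lies along the coater's x; starts at 0 to 0.25. Resistance rises from 0.35 (about 0.15 N m at most), the detent clicks over at 0.7 and drives the knob on to about 1.05; stop at 1.35. It stays where it is left
- vent_grip (a point): point on the vent knob's axis inside its bar grip, 107 mm above the bench. The bar is 44 mm long, 13 mm thick and 30 mm high (z 87 to 117 mm), above a skirt 47 mm wide; this point's x axis lies along the bar and turns with it
- red_catch (a joint): red (primary) catch, nearer the post: hook lever on a pivot at x 40, y -27.5, z 234 mm. Its steel hook holds the gate's top rail; its red tab (20 wide, 6 thick, top at z 299) leans forward by 0.36 rad. Value = rad the tab is pressed back (coater's +x): 0 at rest, 0.36 upright, stop 0.46. Sprung, 4 to 8 N at the tab. At about 0.25 it lets the gate go, which springs ajar to 0.18 rad
- red_lug: fixed red upright lug behind the red tab: 6 mm thick (x), 22 wide (y), 64 high, origin under its middle on the header at x 54, y -27.5, z 240 mm. At rest, tab and lug measure about 45 mm from the tab's top edge to the lug's back, 20 mm with the tab upright
- red_squeeze (a point): where to squeeze the red catch from above, fingers closing along the coater's x: midway between tab front and lug back when the tab is upright; z 288 mm, 16 mm below the lug's top; fixed. At rest the tab's edge stands 35 mm in front of this point, the lug's back 10 mm behind it: open to 80 mm or more first. Keep fingertips 25 mm or more above the header, as the hook arm rises
- yellow_catch (a joint): yellow (safety) catch, nearer the hinge, at y 37.5 mm: same make, values and forces as the red one, but its hook reaches 9 mm further forward, so it stops the gate ajar at about 0.18 rad. It frees the gate only after the red one has let it go; the gate then springs out to about 0.34 rad
- yellow_lug: fixed yellow upright lug behind the yellow tab, same make as the red one, origin on the header at x 54, y 37.5, z 240 mm
- yellow_squeeze (a point): where to squeeze the yellow catch; lies to it as red_squeeze lies to the red one; fixed
- gate (a joint): opening in rad of the guard's front gate (clear panel, 12 mm tube frame, 0.5 kg), hinged upright on its left side: 0 closed; the free side swings out towards the robot, then left (clockwise from above); stop 1.6. A closing spring pulls it shut, 0.2 N m at 0 to 0.5 at 1.5. The hinge detent resists by 0.6 N m from 0.4 to 0.62 and is past at 0.85; let go wide, it falls back to 0.6 to 0.8
- gate_handle (a point): grip point on the axis of the black rubber-sleeved round post at the gate's free side: upright, 21 mm in diameter, top 305 mm above the bench, sleeve from 238 mm up; this point at 285 mm. Swings with the gate, 175 mm from the hinge axis; the fingers may turn about the round post
- gate_post: the black post itself, part of the gate; origin on its axis at the lower end of the sleeve, 238 mm above the bench, z up
- gate_hinge (a point): point on the gate's vertical hinge axis at the height of gate_handle; fixed to the coater
- parts_bin: bystander: open yellow parts bin on the bench to the right, 150 x 100 x 70 mm, origin under its middle
- gauge_unit: bystander: black gauge readout box on the bench to the left, 110 x 150 x 58 mm, origin under its middle
- blank_flange: bystander: steel blank flange, 55 mm across, 12 mm high, lying on the deck to the right of the guard, origin under its middle
- sample_jar: bystander: small amber jar with a white cap, 38 mm across, 45 mm high, standing on the deck to the right of the guard, origin under its middle

How it is judged:
On the way, in this order (a step that is already met when the one before it is completed fails the run):
1. the blue vent knob has clicked past its detent (0.95 rad or more) (value of joint vent above 0.95 rad), for 0.2 s.
2. the red catch is squeezed between the fingers (tab and fixed lug both gripped, tab pressed back 0.2 rad or more) and the gate has sprung ajar onto the yellow catch, which is not squeezed (value of joint red_catch above 0.2 rad and contact force between the fingers and red_catch above 0.5 N and contact force between the fingers and red_lug above 0.5 N and value of joint gate between 0.1 and 0.25 rad and value of joint yellow_catch below 0.1 rad), for 0.1 s.
3. the yellow catch is squeezed in the same way and the gate has sprung free of it (value of joint yellow_catch above 0.2 rad and contact force between the fingers and yellow_catch above 0.5 N and contact force between the fingers and yellow_lug above 0.5 N and value of joint gate above 0.26 rad), for 0.1 s.
4. the gate is swung past its detent by the fingers on its post (value of joint gate above 0.9 rad and contact force between the fingers and gate_post above 0.5 N), for 0.1 s.
At the end, for the whole second after the job is handed in: Through the last second the fingers hold the gate by its post (over 1 N) at 1.2 rad (about 70 degrees) or more, at rest (under 0.1 rad/s), and the vent knob stands past its click (0.9 rad or more); no bystander was shifted by more than 25 mm (value of joint gate above 1.2 rad and contact force between the fingers and gate_post above 1 N and velocity of joint gate between -0.1 and 0.1 rad/s and value of joint vent above 0.9 rad); the arm keeps its last pose, push and grip.
It fails at once if a bystander is shifted by more than 25 mm (distance of any of parts_bin, gauge_unit, blank_flange, sample_jar from where it was at the start of the episode above 0.025 m).
It also fails if it takes over 72 s, if anything falls off the work surface, if the arm or the gripper's body presses on something with over 40 N, if the wrist force passes 120 N, or if a joint passes its speed limit or range.

## Working session

There is one attempt and no reset: what is moved stays moved. The work goes in short steps, Python scripts to look and compute and a shell command to move; the robot and the scene stay as the last step left them, time stands still between calls to the robot, and variables do not carry over. Pictures are saved under pics/ and viewed, and the job is handed in when it is done.

```bash
ls; mkdir -p pics; cat > h.py <<'E'
import numpy as np, cv2
from scipy.spatial.transform import Rotation as R
from bench import readout, grab_frame, workorder, r
def save(n,fn):
    f=grab_frame(n); cv2.imwrite('pics/'+fn,f['pixels'][:,:,::-1]); np.savez('pics/'+fn[:-4]+'.npz',**f); return f
def ray(f,u,v):
    Rm=R.from_rotvec(f['rvec']).as_matrix(); t=np.asarray(f['tvec'])
    d=Rm.T@np.array([(u-f['cx'])/f['fx'],(v-f['cy'])/f['fy'],1]); return -Rm.T@t,d
def onz(f,u,v,z):
    c,d=ray(f,u,v); return c+d*(z-c[2])/d[2]
def proj(f,p):
    Rm=R.from_rotvec(f['rvec']).as_matrix(); q=Rm@np.asarray(p)+f['tvec']
    return np.array([f['fx']*q[0]/q[2]+f['cx'],f['fy']*q[1]/q[2]+f['cy']])
def tri(*obs):
    A=0;b=0
    for f,u,v in obs:
        c,d=ray(f,u,v); d=d/np.linalg.norm(d); P=np.eye(3)-np.outer(d,d); A=A+P; b=b+P@c
    return np.linalg.solve(A,b)
E
python3 - <<'E'
from h import *
for n in ('scene','side','wrist'):
    f=save(n,n+'0.png'); print(n,f['fx'],f['cx'],f['cy'],f['rvec'],f['tvec'], ray(f,320,200)[0])
o=readout.get_obs(); print(o, r.grip_depth)
E
```

```text
pics
scene 496.826466154857 315.03410612666306 197.45840834938053 [ 2.42253849  0.63096003 -0.23345554] [-0.54019003 -0.12653351  2.24546265] [ 1.21300015 -0.99758447  1.69805016]
side 445.60628530990124 316.7974177669539 205.14701314542066 [ 2.2092877  -0.16575985  0.07880827] [-0.62287089  0.19720669  1.35171788] [ 0.47655924 -1.04486835  0.96702703]
wrist 323.1223331291713 323.5074784651025 199.88632595358962 [-2.82892451e+00 -8.95550239e-04  3.07592032e-03] [-0.67486593 -0.04043462  0.37957204] [0.67567119 0.07847232 0.3721081 ]
{'clock': 0.15, 'joints': array([-0.10811357,  0.47760493,  0.02235596,  1.55615545, -0.01147991,
        1.10936393, -0.08314147]), 'qvel': array([-1.79251562e-03, -6.04967967e-04,  7.45484599e-04, -4.50550402e-03,
       -4.39237524e-04,  6.02190294e-04, -4.95454879e-05]), 'tau': array([ 1.55385478e-03, -5.96924365e+01,  1.60940632e+00, -2.81490952e+01,
        1.26662746e-02,  6.56643446e-03,  5.58682734e-05]), 'tcp_pos': array([ 6.74556722e-01, -7.04067390e-06,  2.30581920e-01]), 'orientation': array([ 3.14147211e+00, -1.36648776e-05, -2.19618612e-03]), 'contact_force': array([ 0.20325708,  0.52287494, -0.17036468]), 'moment': array([-0.00278134,  0.00025365,  0.00674398]), 'grip_width': 0.0854794322936056} 0.0187
```

View pics/scene0.png

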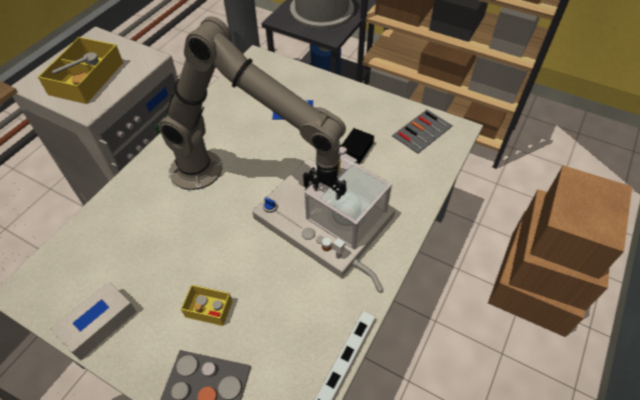

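View pics/side0.png

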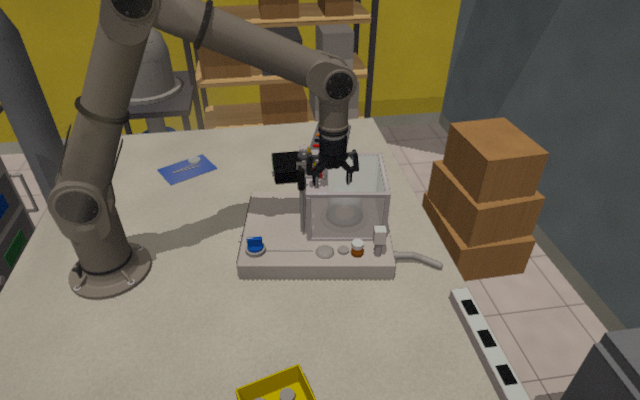

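View pics/wrist0.png

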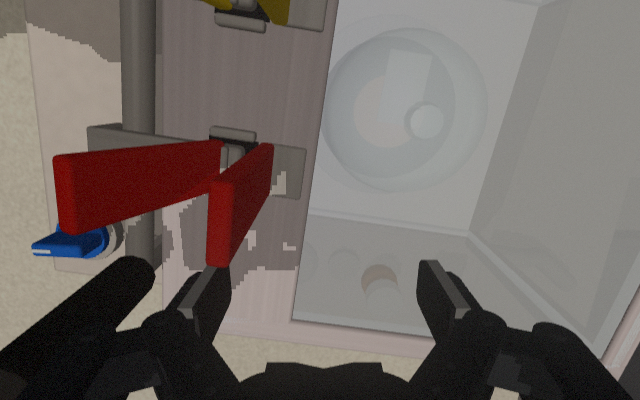

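The side view shows the coater with the knob at about (256,245) and the fingers low near the red catch. The wrist view shows the red tab and lug between the fingers. I'll raise straight up first, then measure.

```bash
python3 -m handwheel '0 0 -40 0 0 0 85; 0 0 -80 0 0 0 85; -50 0 -120 0 0 0 85; -100 0 -150 0 0 0 85; -100 0 -150 0 0 0 85;-100 0 -150 0 0 0 85'
python3 - <<'E'
from h import *
for n in ('scene','side','wrist'): save(n,n+'1.png')
for n in ('scene1','side1'):
    im=cv2.imread(f'pics/{n}.png'); 
    x0,y0,x1,y1=(220,130,420,290) if n[1]=='c' else (220,110,460,290)
    cv2.imwrite(f'pics/{n}z.png',cv2.resize(im[y0:y1,x0:x1],None,fx=3.3,fy=3.3,interpolation=cv2.INTER_CUBIC))
E
```

```text
clock: 0.9
tcp_pos: [0.575, 0.0, 0.381]
orientation: [-3.142, -0.0, 0.0]
contact_force: [0.1, -0.2, 0.1]
grip_width: 0.0848
```

View pics/scene1z.png

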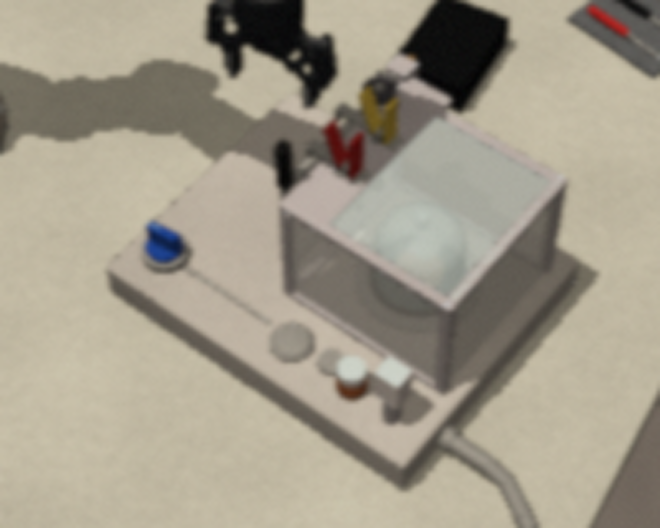

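View pics/side1z.png

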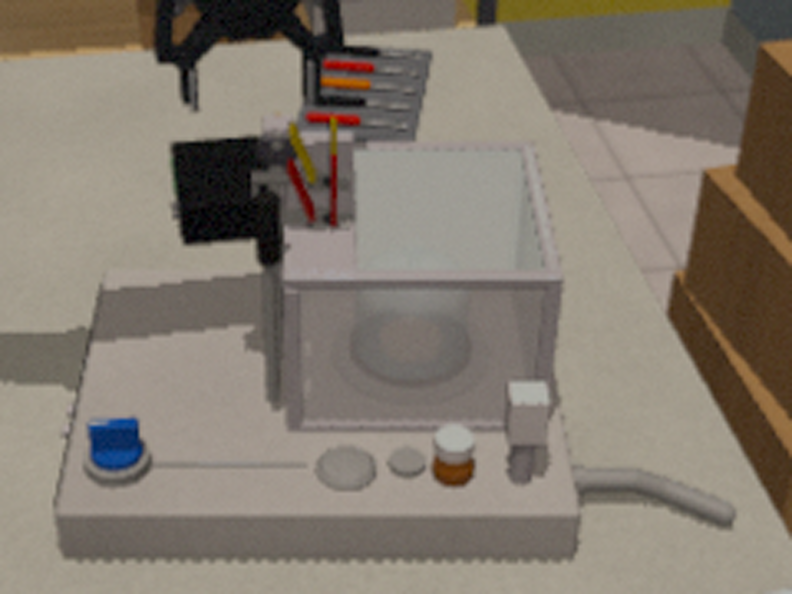

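View pics/wrist1.png

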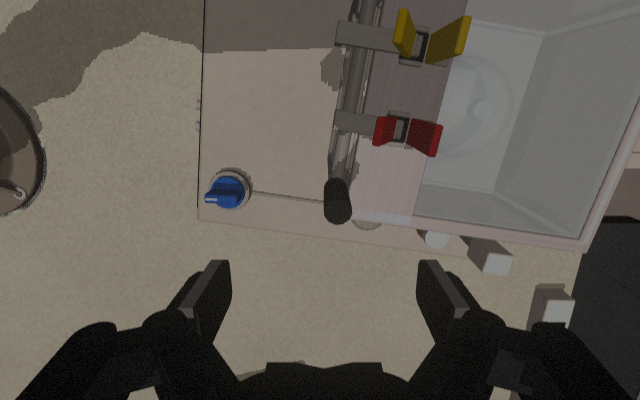

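The wrist view shows the whole front of the coater: knob at (228,190), post top about (337,210), red lug about (427,138), yellow lug about (449,37), cabinet front-right corner (199,219). Next I'll zoom in for accurate pixels.

```bash
python3 - <<'E'
from h import *
im=cv2.imread('pics/wrist1.png')
cv2.imwrite('pics/w1a.png',cv2.resize(im[150:250,190:360],None,fx=4.6,fy=4.6,interpolation=cv2.INTER_CUBIC))
cv2.imwrite('pics/w1b.png',cv2.resize(im[0:170,330:500],None,fx=3.5,fy=3.5,interpolation=cv2.INTER_CUBIC))
f=np.load('pics/wrist1.npz'); print(ray(f,0,0)[0])
E
```

```text
[0.57652146 0.07856396 0.52149502]
```

View pics/w1a.png

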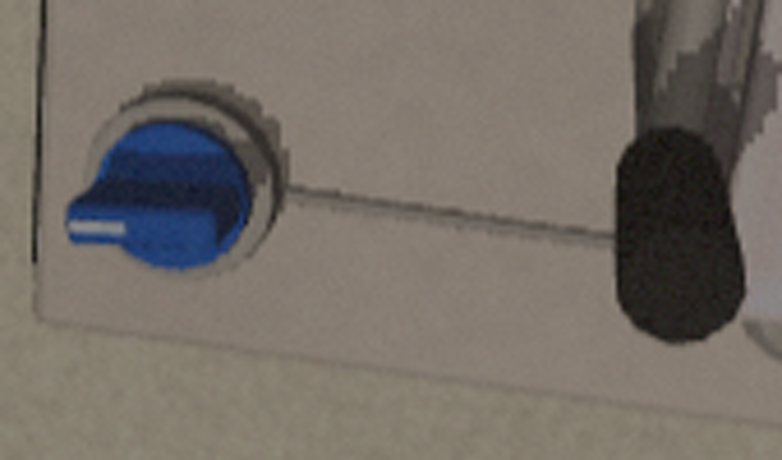

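View pics/w1b.png

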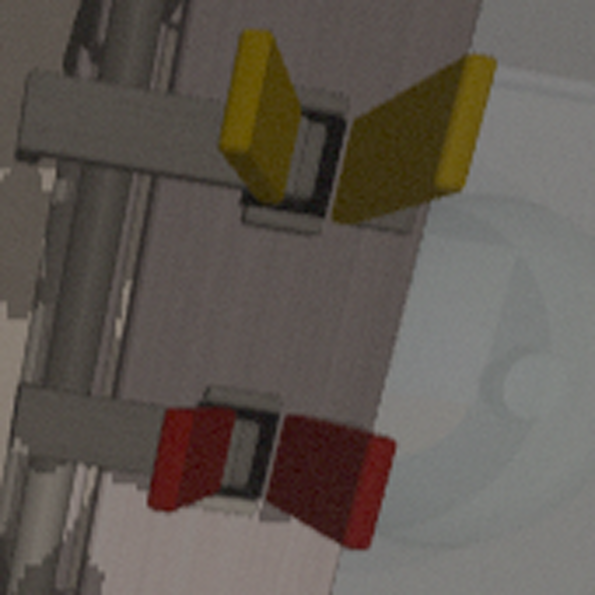

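```bash
cat > fit.py <<'E'
from h import *
def fit(C,P):
    C=np.array(C,float)[:,:2]/1000;P=np.array(P)[:,:2];c0=C.mean(0);p0=P.mean(0);a=C-c0;b=P-p0
    yaw=np.arctan2((a[:,0]*b[:,1]-a[:,1]*b[:,0]).sum(),(a*b).sum()); c,s=np.cos(yaw),np.sin(yaw); Rm=np.array([[c,-s],[s,c]])
    t=p0-Rm@c0; return yaw,t,(P-(C@Rm.T+t))*1000
E
python3 - <<'E'
from fit import *
f=np.load('pics/wrist1.npz')
C=[(54,-27.5,304),(54,37.5,304),(-190,-220,65),(0,-87.5,305)]
px=[(435.4,140.3),(463,35.1),(198.3,219.1),(338.3,212)]
P=[onz(f,u,v,c[2]/1000) for (u,v),c in zip(px,C)]
print(np.round(P,4)); print(fit(C,P)); y,t,_=fit(C,P)
def W(p): c,s=np.cos(y),np.sin(y);return np.array([t[0]+(c*p[0]-s*p[1])/1000,t[1]+(s*p[0]+c*p[1])/1000,p[2]/1000])
s=np.load('pics/side1.npz');im=cv2.imread('pics/side1.png')
sc=np.load('pics/scene1.npz');im2=cv2.imread('pics/scene1.png');imw=cv2.imread('pics/wrist1.png')
for p in [(54,-27.5,304),(54,37.5,304),(-190,-220,65),(0,-87.5,305),(-140,-160,117),(10,-115,240),(250,-115,240),(250,115,240),(270,-220,65)]:
    for F,I in ((s,im),(sc,im2),(f,imw)):
        u=proj(F,W(p)); cv2.circle(I,tuple(int(round(x*16)) for x in u),24,(0,255,0),-1,shift=4)
    print(p,np.round(W(p),4))
A=cv2.resize(im[110:290,230:410],None,fx=2.2,fy=2.2,interpolation=cv2.INTER_CUBIC);B=cv2.resize(im2[130:310,230:410],None,fx=2.2,fy=2.2,interpolation=cv2.INTER_CUBIC)
cv2.imwrite('pics/ov.png',np.hstack([A,B])); cv2.imwrite('pics/ovw.png',imw)
E
```

```text
[[ 6.506e-01  5.010e-02  3.040e-01]
 [ 6.605e-01  1.134e-01  3.040e-01]
 [ 3.855e-01 -9.990e-02  6.500e-02]
 [ 5.865e-01 -5.000e-04  3.050e-01]]
(np.float64(-0.15358334265172308), array([0.60241666, 0.0861244 ]), array([[-1.0146421 , -0.60301566],
       [-0.9907257 , -1.53513031],
       [ 4.54496956,  2.30733166],
       [-2.53960175, -0.16918569]]))
(54, -27.5, 304) [0.6516 0.0507 0.304 ]
(54, 37.5, 304) [0.6615 0.1149 0.304 ]
(-190, -220, 65) [ 0.381  -0.1022  0.065 ]
(0, -87.5, 305) [ 5.89e-01 -3.00e-04  3.05e-01]
(-140, -160, 117) [ 0.4396 -0.0506  0.117 ]
(10, -115, 240) [ 0.5947 -0.0291  0.24  ]
(250, -115, 240) [ 0.8319 -0.0658  0.24  ]
(250, 115, 240) [0.8671 0.1615 0.24  ]
(270, -220, 65) [ 0.8356 -0.1726  0.065 ]
```

View pics/ov.png

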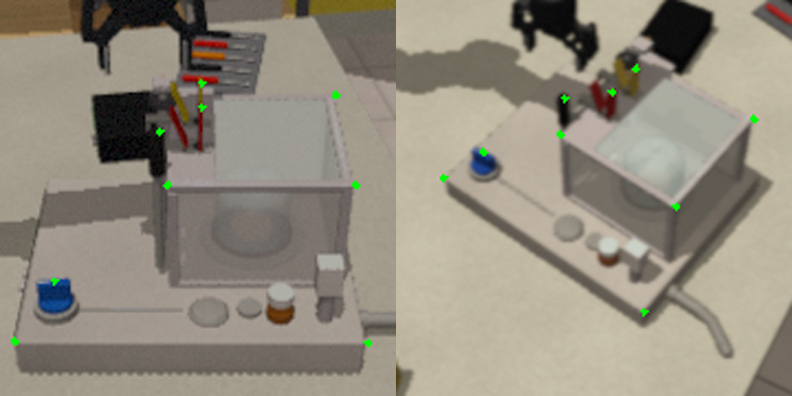

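View pics/ovw.png

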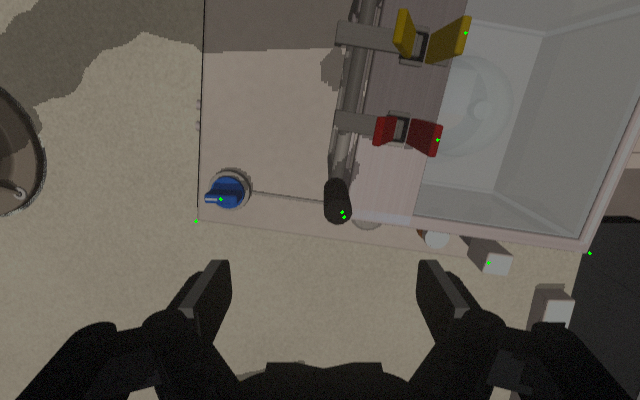

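```bash
python3 - <<'E'
from h import *
f=np.load('pics/wrist1.npz');s=np.load('pics/side1.npz')
print(onz(f,222,199.3,.117), onz(s,254.5,238.5,.117), tri((f,222,199.3),(s,254.5,238.5)))
print(onz(f,230.6,189.1,.075), onz(f,204.8,198.6,.117))
E
python3 -m handwheel '-20 5 20 0 0 10 85;-40 10 40 0 0 20 85;-60 15 60 0 0 30 85;-80 20 90 0 0 40 85;-100 30 120 0 0 50 85;-110 40 150 0 0 60 85;-120 45 180 0 0 70 85;-130 50 200 0 0 80 85;-135 50 210 0 0 90 85;-135 50 210 0 0 90 85;-135 50 210 0 0 90 85' 60
python3 - <<'E'
from h import *
for n in ('side','wrist'): save(n,n+'2.png')
print(readout.get_obs()['joints'])
im=cv2.imread('pics/side2.png')[200:290,220:320]; cv2.imwrite('pics/s2z.png',cv2.resize(im,None,fx=6,fy=6,interpolation=cv2.INTER_CUBIC))
E
```

```text
[ 0.44184926 -0.0516083   0.117     ] [ 0.43966851 -0.05540953  0.117     ] [ 0.44020147 -0.05244831  0.11417245]
[ 0.44172927 -0.04970136  0.075     ] [ 0.41929704 -0.05066863  0.117     ]
clock: 2.42
tcp_pos: [0.4407, -0.0499, 0.1714]
orientation: [2.225, -2.217, 0.0]
contact_force: [0.2, 0.1, 0.1]
grip_width: 0.085
[-0.18581726  0.16970436  0.17542841  2.15765212 -0.04046711  0.81632309
 -1.55372253]
```

View pics/s2z.png

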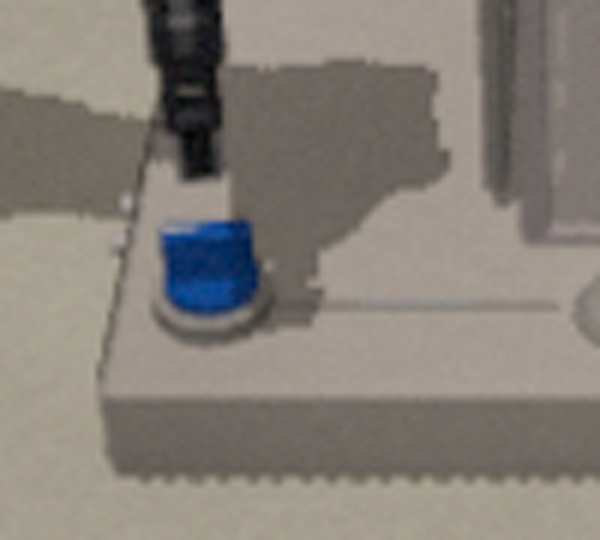

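View pics/wrist2.png

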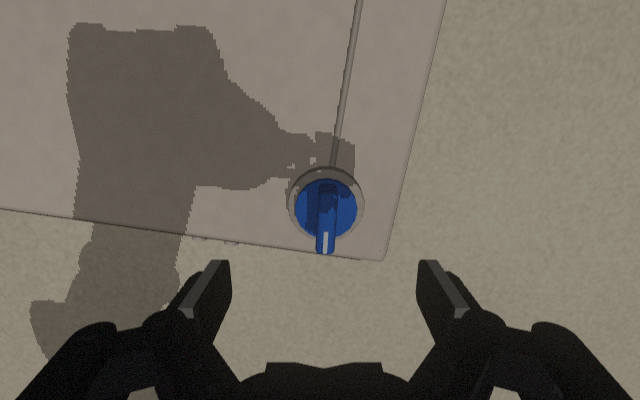

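The bar (u≈326) lies vertically in the wrist picture, midway between the fingers. Next I descend and grip it.

```bash

python3 -m handwheel '1 0 25 0 0 0 70;1 0 50 0 0 0 50;1 0 70 0 0 0 40;1 0 79 0 0 0 35;1 0 79 0 0 0 20;1 0 79 0 0 0 5;1 0 79 0 0 0 0;1 0 79 0 0 0 0;1 0 79 0 0 0 0' 60
python3 - <<'E'
from h import *
save('wrist','wrist3.png')
E
```

```text
clock: 3.65
tcp_pos: [0.4406, -0.0514, 0.0929]
orientation: [-2.22, 2.221, -0.002]
contact_force: [0.2, -4.7, 4.7]
grip_width: 0.012
```

View pics/wrist3.png

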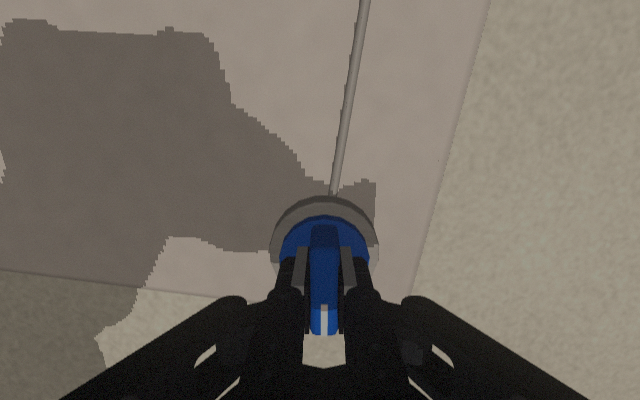

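The bar is gripped (opening 12 mm). Now I turn it 56° anticlockwise.

```bash

python3 -m handwheel '1 0 0 0 0 -6 0;1 0 0 0 0 -13 0;0 0 0 0 0 -20 0;0 0 0 0 0 -27 0;0 0 0 0 0 -34 0;0 0 0 0 0 -41 0;0 0 0 0 0 -48 0;0 0 0 0 0 -56 0;0 0 0 0 0 -56 0;0 0 0 0 0 -56 0;0 0 0 0 0 -56 0'
python3 - <<'E'
from h import *
save('wrist','wrist4.png')
E
```

```text
clock: 5.08
tcp_pos: [0.4396, -0.0496, 0.0928]
orientation: [-3.004, 0.917, 0.002]
contact_force: [-4.1, 2.7, 10.7]
grip_width: 0.0123
```

View pics/wrist4.png

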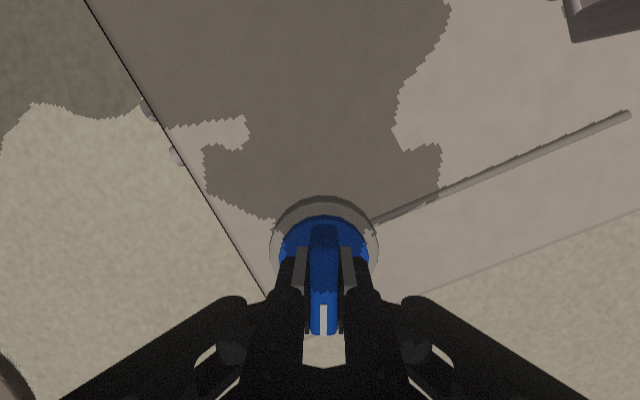

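The bar followed the fingers, now 56° plus its starting angle. Next: release, rise, and check the knob.

```bash

python3 -m handwheel '0 0 0 0 0 0 30;0 0 0 0 0 0 50;0 0 0 0 0 0 60;0 0 -30 0 0 0 70;0 0 -80 0 0 0 80;0 0 -140 0 0 -8 85;0 0 -200 0 0 -17 85;0 0 -260 0 0 -25 85;0 0 -280 0 0 -25 85;0 0 -280 0 0 -25 85'
python3 - <<'E'
from h import *
save('wrist','wrist5.png');save('side','side5.png')
print(readout.get_obs()['joints'])
im=cv2.imread('pics/side5.png')[200:290,220:320]; cv2.imwrite('pics/s5z.png',cv2.resize(im,None,fx=5,fy=5,interpolation=cv2.INTER_CUBIC))
E
```

```text
clock: 6.38
tcp_pos: [0.4407, -0.051, 0.3736]
orientation: [-3.132, 0.247, -0.005]
contact_force: [0.5, 0.1, -0.8]
grip_width: 0.0848
[ 0.0648885  -0.02353684 -0.08828602  1.87474451 -0.00223764  1.2922375
 -0.17999877]
```

View pics/wrist5.png

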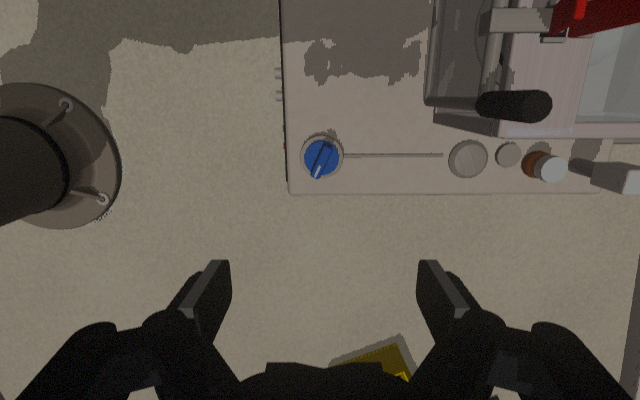

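View pics/s5z.png

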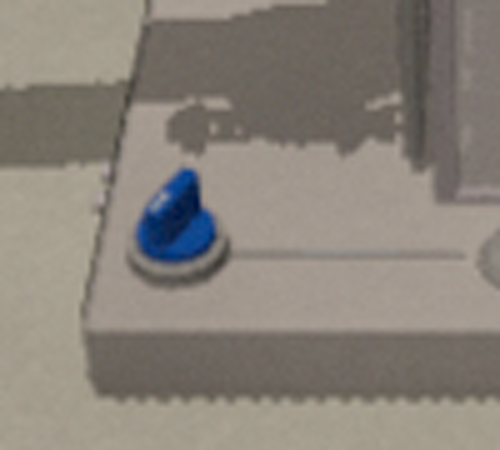

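```bash
python3 - <<'E'
from h import *
im=cv2.imread('pics/wrist5.png')[130:190,290:360]; cv2.imwrite('pics/w5z.png',cv2.resize(im,None,fx=9,fy=9,interpolation=cv2.INTER_CUBIC))
E
```

```text
(no output)
```

View pics/w5z.png

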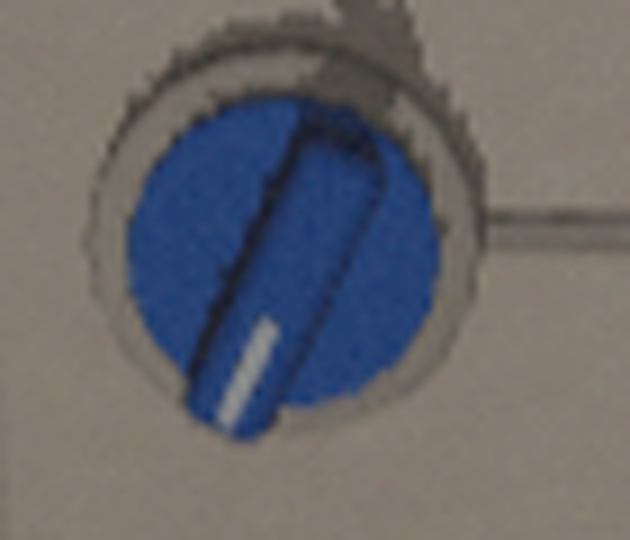

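The knob bar stands at about 65°, past the 0.95 rad (54°) click. Next I hover over the red catch.

```bash

python3 -m handwheel '30 -22 0 0 0 0 85;60 -44 0 0 0 0 85;90 -66 0 0 0 0 85;120 -88 0 0 0 0 85;150 -110 0 0 0 0 85;175 -132 0 0 0 0 85;175 -132 0 0 0 0 85;175 -132 0 0 0 0 85'
python3 - <<'E'
from h import *
save('wrist','wrist6.png')
E
```

```text
clock: 7.48
tcp_pos: [0.6326, 0.0514, 0.3705]
orientation: [3.131, -0.247, -0.005]
contact_force: [-0.2, -0.8, 1.3]
grip_width: 0.0849
```

View pics/wrist6.png

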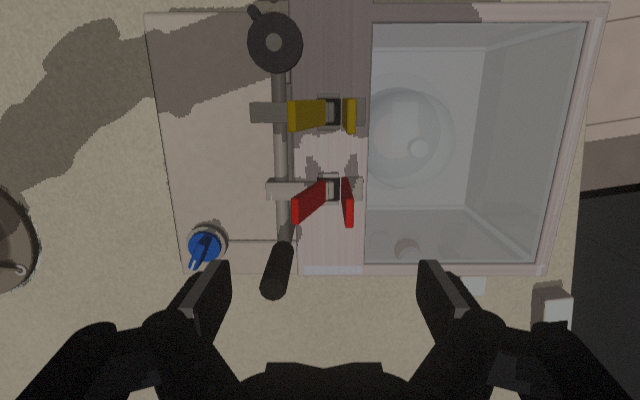

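```bash
python3 - <<'E'
from h import *
im=cv2.imread('pics/wrist6.png')[90:240,255:375]; cv2.imwrite('pics/w6z.png',cv2.resize(im,None,fx=4,fy=4,interpolation=cv2.INTER_CUBIC))
E
```

```text
(no output)
```

View pics/w6z.png

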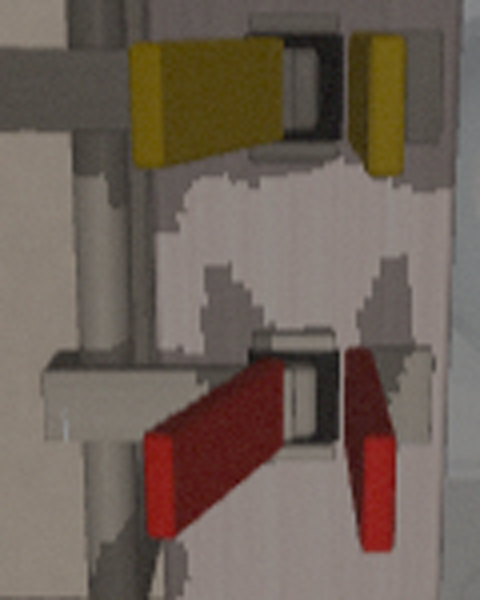

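```bash
python3 - <<'E'
from fit import *
f=np.load('pics/wrist6.npz')
a=onz(f,349.75,213.25,.304);b=onz(f,352.2,116.2,.304);t=onz(f,295.3,211.2,.299)
print(a,b,np.linalg.norm(a-b),t); v=b-a; yaw=-np.arctan2(v[0],v[1]); print(yaw)
o=readout.get_obs(); T=o['tcp_pos']; Rm=R.from_rotvec(o['orientation']).as_matrix(); print(T,Rm.round(4))
ex=np.array([np.cos(yaw),np.sin(yaw),0])
for n,p in(('red',a),('yel',b)):
    q=p-.007*ex; q[2]=.269
    print(n,q,'tool mm',(Rm.T@(q-T)*1000).round(1))
E
```

```text
[0.65138917 0.05010236 0.304     ] [0.6614067 0.1139035 0.304    ] 0.06458279276974033 [0.61398153 0.05565278 0.299     ]
-0.15574028933799505
[0.63264268 0.05111485 0.37121623] [[ 9.876e-01 -1.573e-01 -2.000e-03]
 [-1.573e-01 -9.876e-01 -8.000e-04]
 [-1.900e-03  1.100e-03 -1.000e+00]]
red [0.64447389 0.05118814 0.269     ] tool mm [ 11.9  -2.  102.2]
yel [0.65449142 0.11498928 0.269     ] tool mm [ 11.7 -66.6 102.1]
```

Red lug top at (350,213), yellow lug top at (352,116) and the red tab edge at (295,211), all inside the finger span. Descending over red.

```bash

python3 -m handwheel '2 -2 30 0 0 0 85;2 -2 60 0 0 0 85;2 -2 85 0 0 0 85;2 -2 101 0 0 0 85;2 -2 101 0 0 0 85;12 -2 101 0 0 0 75;12 -2 101 0 0 0 60;12 -2 101 0 0 0 50' 30
python3 - <<'E'
from h import *
save('wrist','wrist7.png');save('side','side7.png')
E
```

```text
clock: 8.52
tcp_pos: [0.6452, 0.0528, 0.2726]
orientation: [-3.131, 0.246, 0.002]
contact_force: [-5.5, 1.5, 4.2]
grip_width: 0.05
```

View pics/wrist7.png

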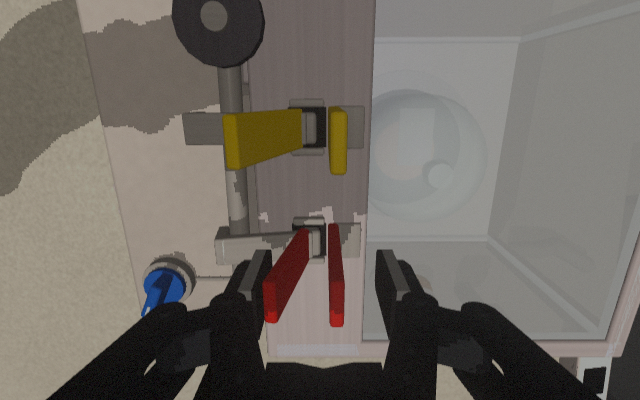

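The tab and lug are between the fingers and the front finger is already touching the tab. Squeezing now.

```bash

python3 -m handwheel '0 0 0 0 0 0 40;0 0 0 0 0 0 30;0 0 0 0 0 0 22;0 0 0 0 0 0 15;0 0 0 0 0 0 5;0 0 0 0 0 0 5;0 0 0 0 0 0 5;0 0 0 0 0 0 5' 30
python3 - <<'E'
from h import *
save('wrist','wrist8.png')
E
```

```text
clock: 9.62
tcp_pos: [0.646, 0.0528, 0.2729]
orientation: [-3.131, 0.246, -0.001]
contact_force: [-3.2, 1.3, 6.2]
grip_width: 0.0146
```

View pics/wrist8.png

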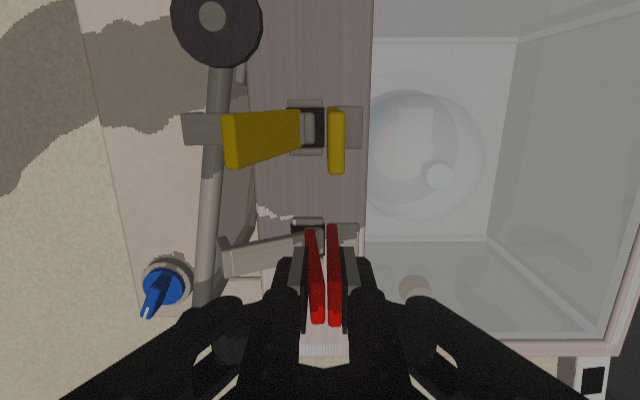

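The red catch is closed to 14.6 mm and the gate rail is tilted, so the gate is ajar and the yellow catch is untouched. Next: release and go over to yellow.

```bash

python3 -m handwheel '0 0 0 0 0 0 40;0 0 0 0 0 0 70;-10 0 0 0 0 0 85;-10 0 0 0 0 0 85;-10 0 -25 0 0 0 85;-10 0 -60 0 0 0 85;-10 -30 -70 0 0 0 85;-10 -65 -70 0 0 0 85;-10 -65 -70 0 0 0 85;-10 -65 -70 0 0 0 85'
python3 - <<'E'
from h import *
save('wrist','wrist9.png')
E
```

```text
clock: 10.92
tcp_pos: [0.6465, 0.117, 0.3416]
orientation: [3.131, -0.247, 0.002]
contact_force: [0.2, -0.4, -0.3]
grip_width: 0.0851
```

View pics/wrist9.png

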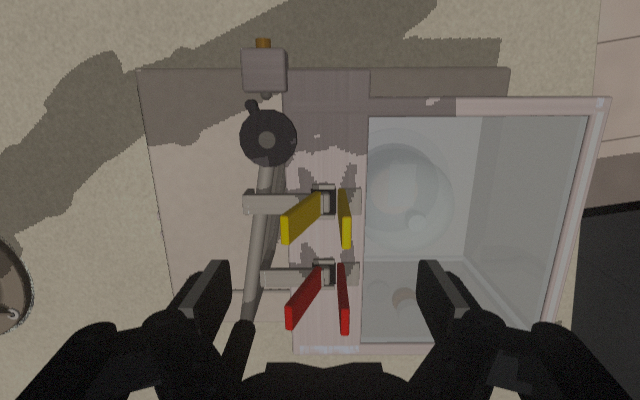

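```bash

python3 -m handwheel '0 0 30 0 0 0 85;0 0 60 0 0 0 85;0 0 71 0 0 0 85;0 0 71 0 0 0 85;8 0 71 0 0 0 75;8 0 71 0 0 0 60;8 0 71 0 0 0 50;8 0 71 0 0 0 35;8 0 71 0 0 0 20;8 0 71 0 0 0 5;8 0 71 0 0 0 5;8 0 71 0 0 0 5' 30
python3 - <<'E'
from h import *
save('wrist','wrist10.png')
E
```

```text
clock: 12.48
tcp_pos: [0.6558, 0.1172, 0.272]
orientation: [-3.13, 0.246, -0.007]
contact_force: [5.3, 1.8, 2.3]
grip_width: 0.015
```

View pics/wrist10.png

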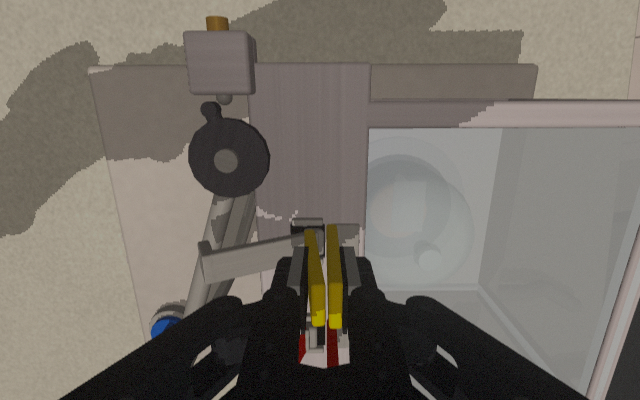

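Yellow is squeezed and the gate has swung further out. I'll hold briefly, release, rise, and look for the post.

```bash

python3 -m handwheel '0 0 0 0 0 0 5;0 0 0 0 0 0 5;0 0 0 0 0 0 40;0 0 0 0 0 0 70;-8 0 0 0 0 0 85;-8 0 0 0 0 0 85;-8 0 -30 0 0 0 85;-10 0 -70 0 0 0 85;-40 10 -90 0 0 0 85;-80 20 -90 0 0 0 85;-105 30 -90 0 0 0 85;-105 30 -90 0 0 0 85'
python3 - <<'E'
from h import *
save('wrist','wrist11.png');save('side','side11.png')
E
```

```text
clock: 14.02
tcp_pos: [0.5446, 0.1029, 0.3614]
orientation: [3.132, -0.247, 0.003]
contact_force: [-0.1, -0.2, -0.4]
grip_width: 0.0848
```

View pics/wrist11.png

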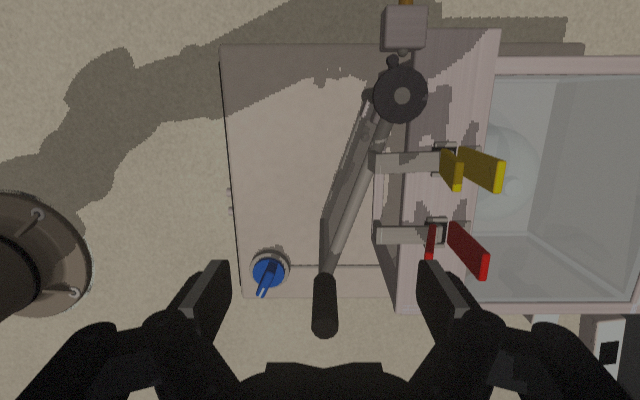

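View pics/side11.png

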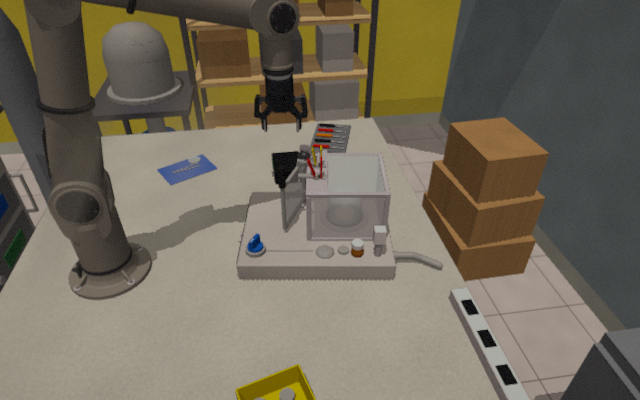

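```bash
cat > coat.py <<'E'
from fit import *
yaw=-.1557; RR=np.array([[np.cos(yaw),-np.sin(yaw)],[np.sin(yaw),np.cos(yaw)]])
t0=np.array([.6564,.0820])-RR@np.array([.054,.005])
def W(x,y,z): return np.r_[t0+RR@np.array([x,y])/1000,z/1000]
def Cc(p): return (RR.T@(np.asarray(p)[:2]-t0))*1000
def post(th,z=266): return W(-175*np.sin(th),87.5-175*np.cos(th),z)
def tool(p):
    o=readout.get_obs(); return (R.from_rotvec(o['orientation']).as_matrix().T@(p-o['tcp_pos'])*1000).round(1)
E
python3 - <<'E'
from coat import *
f=np.load('pics/wrist11.npz'); im=f['pixels'][255:350,290:360]
d=(im.max(2)<55).astype(np.uint8); d[:, :][0:15]=0
n,l,s,c=cv2.connectedComponentsWithStats(d); i=1+s[1:,4].argmax(); print(s[i]); 
ys,xs=np.where(l==i); b=ys.max(); 
for v in range(b-30,b+1,4):
    x=xs[ys==v]; print(v+255,x.min()+290,x.max()+290)
print(t0)
for v in (322,325,328):
    p=onz(f,325,v,.305); c=Cc(p); print(c,np.arctan2(-c[0],87.5-c[1]),np.hypot(c[0],87.5-c[1]))
print(proj(f,post(.34,305)),post(.34),tool(post(.34)))
E
```

```text
[  22   17   26   67 1485]
308 312 336
312 312 336
316 312 337
320 312 337
324 312 337
328 312 337
332 314 335
336 317 332
[0.60227787 0.08543435]
[-57.73760333 -71.28082403] 0.3487661190040973 168.95259962177022
[-57.73754624 -73.9253786 ] 0.34349429045014246 171.44030186245706
[-57.73748876 -76.58813267] 0.3383386733098007 173.94979991474338
[324.15815015 329.00427874] [0.53260832 0.01793959 0.266     ] [-0.1 86.5 94.8]
```

The post top at (325,325) gives a gate angle of about 0.34 rad, as expected for a freed gate. Next I descend over the post and grip it.

```bash

python3 -m handwheel '0 30 0 0 0 0 75;0 60 0 0 0 0 65;0 86 0 0 0 0 60;0 86 20 0 0 0 60;0 86 55 0 0 0 60;0 86 85 0 0 0 60;0 86 95 0 0 0 55;0 86 95 0 0 0 30;0 86 95 0 0 0 10;0 86 95 0 0 0 10;0 86 95 0 0 0 10' 70
python3 - <<'E'
from coat import *
save('wrist','wrist12.png')
o=readout.get_obs(); p=o['tcp_pos'];c=Cc(p);print(c,np.arctan2(-c[0],87.5-c[1]))
th0=.34; a=post(th0)
for th in np.arange(.34,1.45,.08): print(round(th,2),(R.from_rotvec(o['orientation']).as_matrix().T@(post(th)-a)*1000).round(0)[:2],np.degrees(th-th0).round(1))
E
```

```text
clock: 15.5
tcp_pos: [0.5329, 0.0186, 0.2666]
orientation: [-3.131, 0.247, -0.004]
contact_force: [-0.3, 0.1, 5.3]
grip_width: 0.0196
[-58.20110477 -76.8086684 ] 0.3404276411446602
0.34 [0. 0.] 0.0
0.42 [-13.  -5.] 4.6
0.5 [-26. -11.] 9.2
0.58 [-38. -19.] 13.8
0.66 [-49. -27.] 18.3
0.74 [-60. -36.] 22.9
0.82 [-70. -45.] 27.5
0.9 [-79. -56.] 32.1
0.98 [-87. -67.] 36.7
1.06 [-94. -79.] 41.3
1.14 [-101.  -92.] 45.8
1.22 [-106. -105.] 50.4
1.3 [-110. -118.] 55.0
1.38 [-114. -132.] 59.6
```

View pics/wrist12.png

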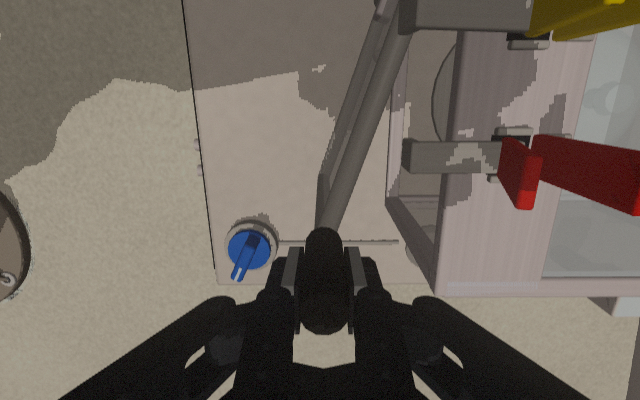

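The post is firmly between the pads (opening 19.6 mm). Swinging along the arc.

```bash

python3 -m handwheel '-6 -2 0 0 0 2 10;-13 -5 0 0 0 4.6 10;-26 -11 0 0 0 9.2 10;-38 -19 0 0 0 13.8 10;-49 -27 0 0 0 18.3 10;-60 -36 0 0 0 22.9 10;-70 -45 0 0 0 27.5 10;-79 -56 0 0 0 32.1 10;-87 -67 0 0 0 36.7 10;-87 -67 0 0 0 36.7 10;-87 -67 0 0 0 36.7 10'
python3 - <<'E'
from coat import *
save('wrist','wrist13.png')
o=readout.get_obs(); p=o['tcp_pos'];c=Cc(p);th=np.arctan2(-c[0],87.5-c[1]);print(c,th,o['joints'].round(2),np.hypot(c[0],87.5-c[1]))
a=post(.98)
for th in np.arange(.98,1.5,.07): print(round(th,2),(R.from_rotvec(o['orientation']).as_matrix().T@(post(th)-a)*1000).round(0)[:2],np.degrees(th-.98).round(1))
E
```

```text
clock: 16.92
tcp_pos: [0.4574, 0.0978, 0.2666]
orientation: [-2.894, 1.22, -0.004]
contact_force: [0.7, -2.6, 7.8]
grip_width: 0.0196
[-145.03998096  -10.25452985] 0.9777454292956704 [-0.2   0.1  -0.15  1.98  0.02  1.06 -1.16] 174.90724451346574
0.98 [0. 0.] 0.0
1.05 [-11.  -4.] 4.0
1.12 [-22. -10.] 8.0
1.19 [-33. -16.] 12.0
1.26 [-43. -22.] 16.0
1.33 [-53. -30.] 20.1
1.4 [-62. -38.] 24.1
1.47 [-71. -47.] 28.1
```

View pics/wrist13.png

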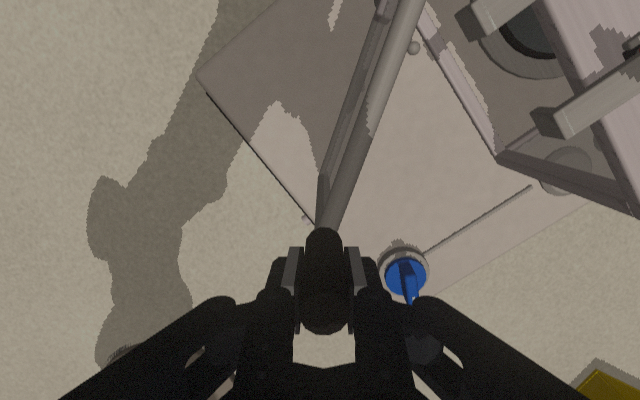

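The post is held and the gate is at 0.98 rad, past the detent. Continuing to 1.4.

```bash

python3 -m handwheel '-5 -2 0 0 0 2 10;-11 -4 0 0 0 4 10;-22 -10 0 0 0 8 10;-33 -16 0 0 0 12 10;-43 -22 0 0 0 16 10;-53 -30 0 0 0 20 10;-62 -38 0 0 0 24 10;-62 -38 0 0 0 24 10;-62 -38 0 0 0 24 10;-62 -38 0 0 0 24 10;-62 -38 0 0 0 24 10;-62 -38 0 0 0 24 10'
python3 - <<'E'
from coat import *
save('wrist','wrist14.png');save('side','side14.png')
f=np.load('pics/wrist14.npz')
o=readout.get_obs(); p=o['tcp_pos'];c=Cc(p);th=np.arctan2(-c[0],87.5-c[1]);print(c,th,np.abs(o['qvel']).max(),o['grip_width'],np.hypot(c[0],87.5-c[1]))
E
```

```text
clock: 18.48
tcp_pos: [0.4409, 0.1687, 0.2666]
orientation: [-2.577, 1.796, -0.002]
contact_force: [-2.6, -3.5, 9.2]
grip_width: 0.0195
[-172.35627286   57.21247889] 1.3968460799811087 0.001665029458996511 0.019464784964689386 174.99719634279734
```

View pics/wrist14.png

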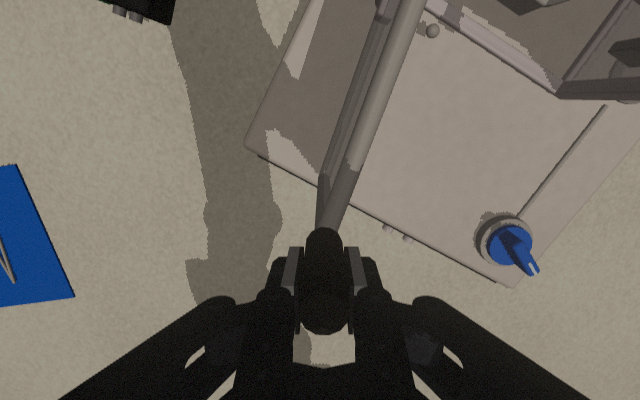

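View pics/side14.png

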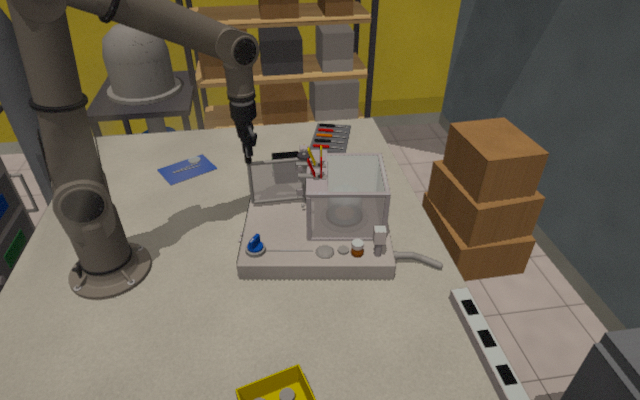

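The gate stands wide at about 1.40 rad with the post between the pads and the arm still. The knob is still turned and the loose things look unmoved. Handing in.

```bash
python3 -c "
from bench import workorder; print(workorder.hand_in())"
```

```text
the job is handed in; nothing more can be done
None
```

The coater is open and the job is handed in. I turned the vent knob past its click, squeezed the red and then the yellow catch, and swung the gate wide. The arm is still holding it by the post.

Last checks at hand-in, at 18.5 s of the 72 s allowed:
- **Gate:** about 1.40 rad (80°), worked out from the fingertip position on the post. The arm was at rest, with joint speeds under 0.002 rad/s.
- **Grip:** the post is between the pads at an opening of 19.5 mm, with the grip set to 70 N. Finger contact force was not measured directly.
- **Vent knob:** about 1.15 rad, read from the camera after release. It still looked turned in the last pictures.
- **Catches:** each closed to about 15 mm. The pictures showed the gate ajar after red and further out after yellow, at about 0.34 rad.
- **Loose things:** they looked unmoved in the last side view, but I only judged that by eye. The bin and readout box were partly out of frame or hidden.

The one disagreement was in finding the coater's pose. The first fit was off by up to 5 mm at the cabinet corner, so I re-measured on the catch lugs before squeezing. No check failed.

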